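# Vent the filter holder through its tilted nipple

## Task

Three look-alike steel couplers stand on the mat: take the one whose bore fits the vent nipple of the filter holder, and press it squarely onto the tilted nipple, in line with it, until the valve snaps and the coupler is home. Keep it pressed down against the valve's spring and finish while still holding it there, because it pops off when let go. Leave the other couplers and everything else on the bench where they are.

Things in the scene. Friction and masses are not known exactly. Their poses are not given: they have to be found in the camera images.
- coupler_a: Narrowest of three look-alike couplers, too tight for the nipple. Steel, about 0.2 kg, stands open end down, axis = z (up). Round skirt 28 mm diameter, z 0 to 40 mm; blind bore 12 mm diameter, 25 mm deep, open below; square neck to grip, 22 x 22 mm (sides along x, y), z 40 to 81 mm; brass silencer 18 mm diameter to z 93 mm. Origin: centre of the open rim (underside)
- coupler_b: Middle-sized of three look-alike couplers, fits the 16 mm nipple. Steel, about 0.2 kg, stands open end down, axis = z (up). Round skirt 38 mm diameter, z 0 to 40 mm; blind bore 19 mm diameter, 25 mm deep, open below; square neck to grip, 22 x 22 mm (sides along x, y), z 40 to 81 mm; brass silencer 18 mm diameter to z 93 mm. Origin: centre of the open rim (underside)
- coupler_c: Widest of three look-alike couplers, too loose for the nipple. Steel, about 0.2 kg, stands open end down, axis = z (up). Round skirt 48 mm diameter, z 0 to 40 mm; blind bore 26 mm diameter, 25 mm deep, open below; square neck to grip, 22 x 22 mm (sides along x, y), z 40 to 81 mm; brass silencer 18 mm diameter to z 93 mm. Origin: centre of the open rim (underside)
- nipple: Fixed steel nipple. z points out along it, tilted 0.35 rad (20 deg) from vertical towards the block's -x side (roughly to the robot); y is level. Origin: on the axis, at the flat seat (44 mm collar) where a fitting coupler's rim rests when home. 16 mm diameter to 18 mm above the seat, then tapers to 9 mm at its tip, 24 mm above the seat
- pin_tip (a point): end of the brass valve pin (7 mm diameter), on the nipple's axis; at rest 34 mm above the seat, 10 mm out of the nipple's tip. The ceiling of a coupler's bore meets it when the rim is 9 mm above the seat
- vent_valve (a joint): travel of the spring valve pin into the nipple, m: 0 at rest, about 0.009 with the coupler home on the seat. About 8 N starts it, rising to 15 N near 0.0025; it clicks over at about 0.0045 and falls to 5 N near 0.0065, then rises to 10 N at 0.009, where the rim meets the rigid seat; it has snapped past 0.0065. Let go, it springs right back and lifts the coupler
- vent_block: fixed aluminium block (filter holder), 40 mm high, 120 mm in y, x from -60 to +90 mm; the nipple's 52 mm boss leans to -x at its front (nipple origin at x -30, y 0, z 70 mm in this frame); round bolted cover 68 mm diameter up to z 59 mm at x +45 mm. Origin on the bench under it, z up
- mat: fixed black rubber mat 250 x 270 mm, 3 mm thick, on which the couplers stand; origin: centre of underside, z up
- spacer: bystander: plain steel ring lying on the mat, 32 mm outer, 20 mm inner diameter, 10 mm high; origin: centre of underside
- vial: bystander: amber vial, 22 mm diameter, 40 mm high, standing on the mat; origin: centre of underside
- dust_cap: bystander: black plastic cap, 24 mm diameter, 14 mm high, lying on top of the vent block; origin: centre of underside
- reagent_bottle: bystander: white bottle, 68 mm diameter, 130 mm high, standing on the bench beyond the mat; origin: centre of underside
- beaker: bystander: glass beaker, 70 mm diameter, 90 mm high; origin: centre of underside
- tip_box: bystander: grey box of yellow pipette tips, 85 x 120 x 50 mm high; origin: centre of underside
- screwdriver: bystander: screwdriver 170 mm long lying on the bench to the robot's right; origin near its middle, at bench height
Things that resemble listed ones, but are neither listed nor needed, are in the scene too. Leave any orange look-alike of the coupler_b alone.

How it is judged:
By the outcome, as a careful person would: the job done as asked, in the order asked, and still so for the second after the job is handed in, while the arm keeps its last pose, push and grip.
It also fails if it takes over 45 s, if anything falls off the work surface, if the arm or the gripper's body presses on something with over 40 N, if the wrist force passes 120 N, or if a joint passes its speed limit or range.

## Robot

A 6-joint arm with a two-finger parallel gripper is mounted at the origin on the work surface. World frame = base frame: x ahead of the robot, y to its left, z up, the work surface at z = 0. Lengths are in m, angles in rad, forces in N, time in s.
With the tool pointing down it reaches from about 0.375 to 0.9 m from the base axis. Payload 3.1 kg.
Tool frame: the origin (TCP) lies midway between the tips of the shut fingers; the grasp point (between the pads) lies 19 mm behind it; z points along the fingers, y is the direction in which the jaws open and shut (so a half turn about z gives the same grasp; the last joint's range is limited). The gripper opens to 85 mm and grips with 20 to 120 N. Pads are 22 mm wide; open, the fingers measure 114 mm over their backs; the gripper's body (76 mm by 85 mm) begins 54 mm behind the grasp point. The pads swing forward as they close: fully open they stand 13 mm farther back than shut.
Start: joints at [1, 0.527, 1.433, -0, 1.181, -0.178], TCP at [0.239, 0.577, 0.231] pointing down, gripper open.
Joint ranges: [-3.08, 3.08], [-0.75, 2.2], [0.22, 2.44], [-1.43, 4.57], [0, 2.65], [-2.85, 2.85]. Speed limits (rad/s): [2.79, 2.79, 3.14, 3.14, 3.14, 3.14].

## Interface

Orientations are given as a unit quaternion [x, y, z, w].
In Python, from station import manip gives the robot as it stands.
- The arm moves only by the tool servo_tool, never from a script. Its argument "motion" is a list of rows, each a list of 7 numbers: the shift along the tool's x, y, z in mm, then the turn, a rotation vector about the tool's x, y, z in rad, then the opening, from -1 (shut) to 1 (fully open), so that 0 is half open. In form: [[x, y, z, rx, ry, rz, hand], ...]. A call has 1 to 12 rows; each row shifts and turns the pose as measured when the row begins, along the tool's axes as they then stand; what a row does not reach is not made up. A row lasts 1/12 s, in which the tool goes at most 41.7 mm and 7.16 degrees, less where a joint would pass 70% of its speed; a pose out of reach is approached as far as the arm can. A call with a gripper value outside its range is refused whole. The fingers move at their own pace and stop on an object; "grip_force" is the grip in N (left out, the last holds). Time passes only in rows, so rows that do not move let the fingers close. It gives the time, the measured TCP pose, the force and the opening at its end, in the units of the state.
- manip.sense(): the state, without advancing time (a new reading comes with each control period).
- manip.snapshot(name): name is "scene" or "top"; returns a dict with "frame" (384x512x3 uint8, red, green, blue), "mtx" (3x3 intrinsics, pixels), "world_from_camera" (4x4, takes a point from camera to world coordinates). Camera axes: x right, y up, looking along -z (the intrinsics and any distortion apply to the point x, -y, -z); pixel columns grow to the right and rows downward; lengths in m; the calibration is good to about 2 mm. A picture is of the moment at which its call begins. There is no depth.
- manip.sign_off(): hands the job in, once; it reports no verdict.
The state is a dict: "t": time; "q": joint angles; "qd": joint speeds; "tau": joint torques, N m; "tcp_pos": TCP position; "tool_rot": TCP orientation; "force": force on the tool from outside, world axes, zero at the start; "ft_torque": the same for the moment, N m; "finger_gap": opening from 0.0 (shut) to 1.0 (fully open).
Only numpy, scipy, OpenCV 4.12 (cv2) and the standard library are available. Lean on these libraries where they do the work, as an engineer would, in place of code of your own. Each camera call takes 0.05 s, during which the arm holds its last target.

## Working session

There is one attempt and no reset: what is moved stays moved. The work goes in short steps, Python scripts to look and compute and a tool call to move; the robot and the scene stay as the last step left them, time stands still between calls to the robot, and variables do not carry over. Pictures are saved under pics/ and viewed, and the job is handed in when it is done.

Besides the shell and the picture viewer there is one more tool, called after ">>>" as a command line: name --pt "numbers of a row" for each row, then --argument value for the rest. servo_tool: Moves the arm, as the interface text tells. Its arguments: {"type":"object","properties":{"motion":{"type":"array"},"grip_force":{"type":"number"}},"required":["motion"]}

```bash
ls; mkdir -p pics; python3 - <<'E'
from station import manip
import cv2
s=manip.sense(); print(s)
for n in ("scene","top"):
    d=manip.snapshot(n); cv2.imwrite(f"pics/{n}0.png",cv2.resize(d["frame"][:,:,::-1],None,fx=1.5,fy=1.5,interpolation=cv2.INTER_CUBIC))
    cv2.imwrite(f"pics/{n}0_raw.png",d["frame"][:,:,::-1])
    print(n,d.keys(),d["mtx"],d["world_from_camera"])
    import numpy as np
    np.savez(f"{n}0.npz",K=d["mtx"],T=d["world_from_camera"])
E
```

```text
pics
{'t': 0.0, 'q': array([ 9.99456546e-01,  5.28496623e-01,  1.43391419e+00, -2.16817758e-05,
        1.18134801e+00, -1.78500488e-01]), 'qd': array([-0.00057596, -0.00157208,  0.00098324,  0.00082031,  0.00051969,
       -0.00181275]), 'tau': array([-1.03140967e-03, -4.42346156e+01, -1.78023791e+01, -2.57757329e-04,
        8.41792789e-03,  9.87333522e-06]), 'tcp_pos': array([0.23884671, 0.57679329, 0.2303111 ]), 'tool_rot': array([ 1.95154918e-01,  9.80771831e-01, -1.01152072e-03, -3.87295171e-04]), 'force': array([ 0.30874794, -0.15678386,  0.47838026]), 'ft_torque': array([-0.0192101 , -0.01286881,  0.03504762]), 'finger_gap': 1.0001726686215167}
scene dict_keys(['frame', 'mtx', 'world_from_camera']) [[490.60410949   0.         261.09926551]
 [  0.         490.60410949 188.26182283]
 [  0.           0.           1.        ]] [[ 0.88666956 -0.29024799  0.35996277  1.08901377]
 [ 0.46236558  0.54652808 -0.69823    -1.00420088]
 [ 0.00593009  0.78553368  0.61879049  0.95792125]
 [ 0.          0.          0.          1.        ]]
top dict_keys(['frame', 'mtx', 'world_from_camera']) [[359.07020089   0.         254.09308526]
 [  0.         359.07020089 189.17293678]
 [  0.           0.           1.        ]] [[ 1.61767571e-02  9.96625197e-01 -8.04768861e-02  5.06899085e-01]
 [-9.99867985e-01  1.62469802e-02  2.17806258e-04 -3.52796968e-02]
 [ 1.52457758e-03  8.04627385e-02  9.96756451e-01  1.06838918e+00]
 [ 0.00000000e+00  0.00000000e+00  0.00000000e+00  1.00000000e+00]]
```

View pics/scene0.png

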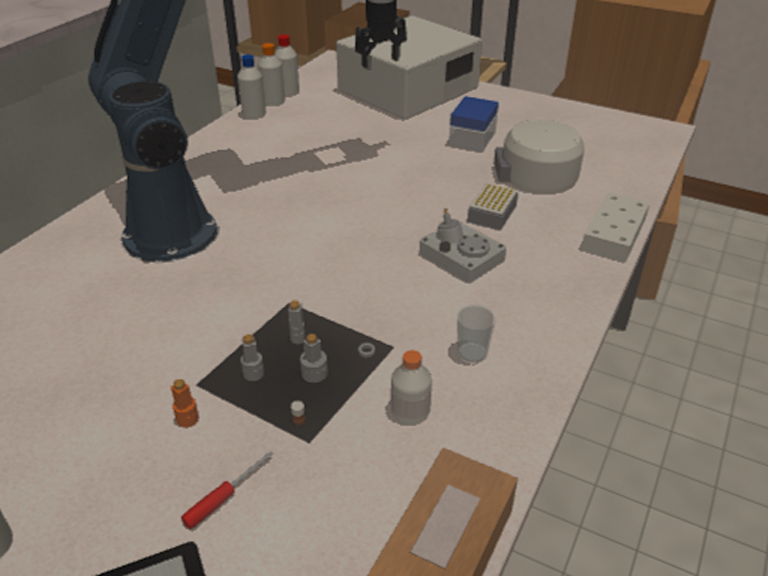

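View pics/top0.png

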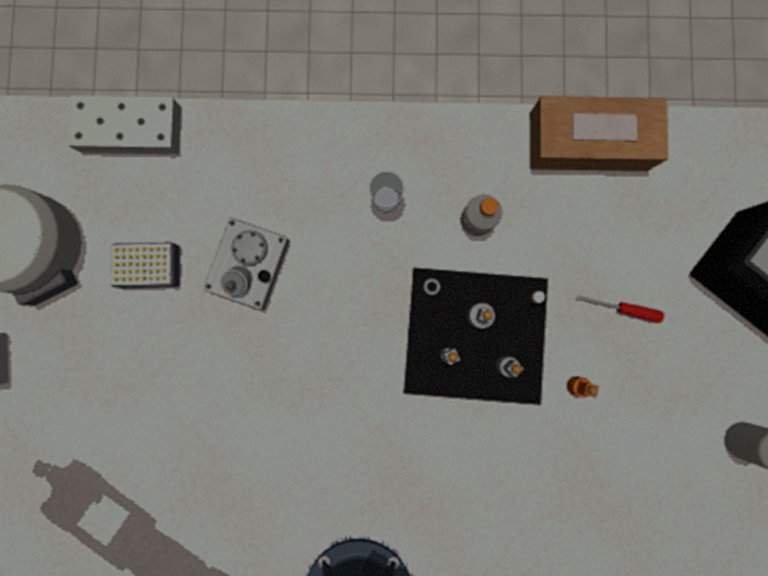

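Candidates (1.5x pixels, top view): A at (482,315), B at (451,356) and C at (511,367). There is also an orange look-alike at (583,387). I'll enlarge to compare their skirts.

```bash
python3 - <<'E'
import cv2
s=cv2.imread("pics/scene0_raw.png"); t=cv2.imread("pics/top0_raw.png")
def crop(im,x0,y0,x1,y1,f,n): cv2.imwrite(n,cv2.resize(im[y0:y1,x0:x1],None,fx=f,fy=f,interpolation=cv2.INTER_CUBIC))
crop(s,150,195,230,265,8,"pics/c_s.png")     # 640x560
crop(t,285,195,365,255,8,"pics/c_t.png")
crop(s,270,125,345,190,8,"pics/n_s.png")
crop(t,130,140,200,210,8,"pics/n_t.png")
E
```

```text
(no output)
```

View pics/c_s.png

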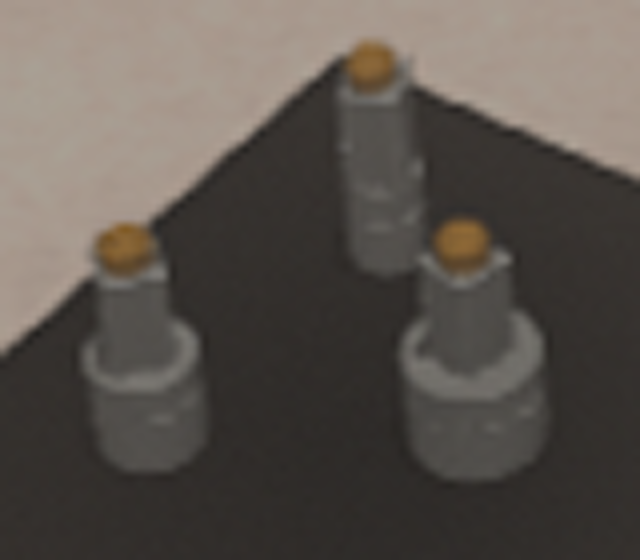

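View pics/c_t.png

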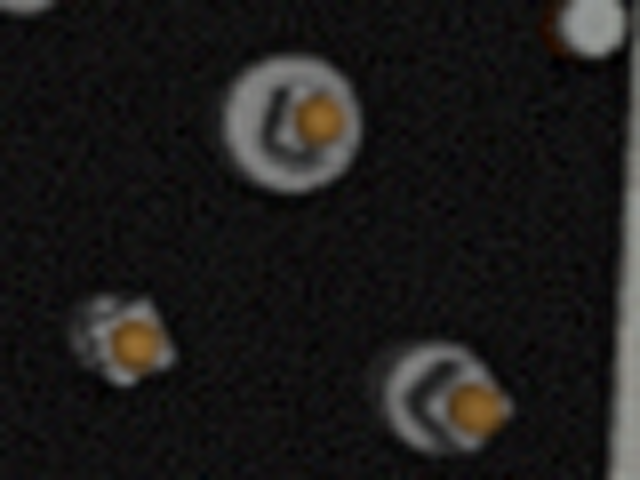

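View pics/n_s.png

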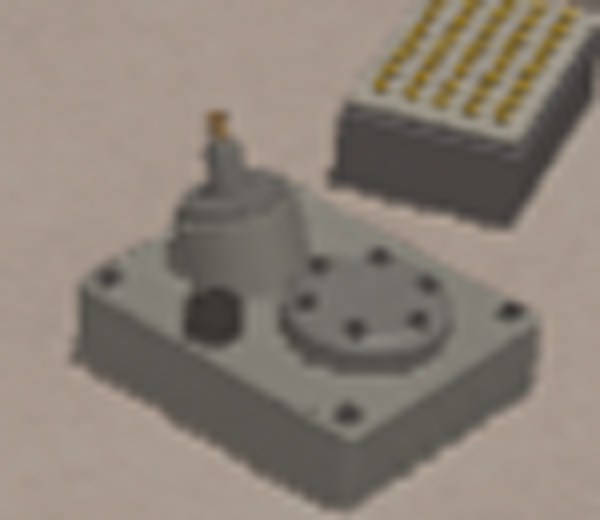

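View pics/n_t.png

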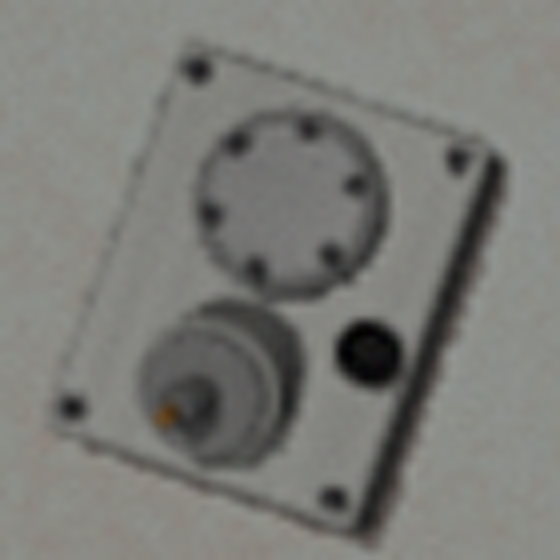

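coupler_b is the middle-sized skirt. In the scene crop it is at left (145,400), skirt ~115 px against 142 for the wide one and 75 for the narrow one. In the top crop it is at (440,398). I'll work out poses next.

```bash
cat > h.py <<'E'
import numpy as np, cv2
from scipy.optimize import least_squares
from scipy.spatial.transform import Rotation as R
cams={n:np.load(f"{n}0.npz") for n in ("scene","top")}
OFF={'c_s':('scene',150,195,8),'c_t':('top',285,195,8),'n_s':('scene',270,125,8),'n_t':('top',130,140,8)}
def raw(c,p):
    n,x0,y0,f=OFF[c]; return np.array([x0,y0])+(np.array(p,float)+.5)/f-.5
def proj(n,P):
    K,T=cams[n]["K"],cams[n]["T"]; P=np.atleast_2d(P)
    q=(P-T[:3,3])@T[:3,:3]; q=q*[1,-1,-1]; u=q@K.T; return u[:,:2]/u[:,2:]
def ray(n,uv,z):
    K,T=cams[n]["K"],cams[n]["T"]; d=np.linalg.inv(K)@[*uv,1]; d=T[:3,:3]@(d*[1,-1,-1]); o=T[:3,3]; return o+d*(z-o[2])/d[2]
def circ(r,z,n=40):
    a=np.linspace(0,2*np.pi,n); return np.c_[r*np.cos(a),r*np.sin(a),0*a+z]
def sq(h,z): return np.array([[h,h,z],[-h,h,z],[-h,-h,z],[h,-h,z],[h,h,z]])
def couplerlines(r=.019): return [circ(r,0),circ(r,.04),sq(.011,.04),sq(.011,.081),circ(.009,.093),circ(.009,.081)]
def place(P,x,y,z,yaw): return P@R.from_euler('z',yaw).as_matrix().T+[x,y,z]
def nipT(x,y,yaw):
    Rb=R.from_euler('z',yaw).as_matrix(); Rn=Rb@R.from_euler('y',-.35).as_matrix()
    return Rn, np.array([x,y,0])+Rb@[-.03,0,.07]
def over(c,lines,out,cols=None,img=None):
    n,x0,y0,f=OFF[c]
    im=cv2.imread(img or f"pics/{n}0_raw.png")
    w={'c_s':(80,70),'c_t':(80,60),'n_s':(75,65),'n_t':(70,70)}[c]
    im=cv2.resize(im[y0:y0+w[1],x0:x0+w[0]],None,fx=f,fy=f,interpolation=cv2.INTER_CUBIC)
    for L in lines:
        p=(proj(n,L)-[x0,y0]+.5)*f-.5
        cv2.polylines(im,[np.round(p*8).astype(np.int32)],False,(0,255,0),1,cv2.LINE_AA,3)
    cv2.imwrite(out,im)
def blocklines(x,y,yaw):
    b=lambda z: np.array([[.09,.06,z],[-.06,.06,z],[-.06,-.06,z],[.09,-.06,z],[.09,.06,z]])
    L=[place(b(.04),x,y,0,yaw),place(b(0),x,y,0,yaw),place(circ(.034,.059)+[.045,0,0],x,y,0,yaw)]
    Rn,o=nipT(x,y,yaw)
    for r,z in((.022,0),(.026,-.01),(.008,0),(.008,.018),(.0045,.024),(.0035,.024),(.0035,.034)): L.append(circ(r,z)@Rn.T+o)
    return L
E
python3 - <<'E'
from h import *
print(ray('top',raw('c_t',(440,398)),.043),ray('scene',raw('c_s',(142,353)),.043))
print('sil',ray('top',raw('c_t',(476,408)),.094),ray('scene',raw('c_s',(124,240)),.096))
tp=[(190,42),(496,150),(362,535),(55,430)]   # top: (+x,+y),(+x,-y),(-x,-y),(-x,+y)
sp={0:None}
mod=np.array([[.09,.06,.04],[.09,-.06,.04],[-.06,-.06,.04],[-.06,.06,.04]])
o=np.array([raw('n_t',p) for p in tp])
f=lambda v:(proj('top',place(mod,v[0],v[1],0,v[2]))-o).ravel()
r=least_squares(f,[.6,.25,-.3]);print(r.x,r.fun)
# scene: corners seen (80,285)=-x,+y? 
for p in [(80,285),(348,440),(540,320)]: print(ray('scene',raw('n_s',p),.04))
print(place(mod,r.x[0],r.x[1],0,r.x[2]))
np.save('blk.npy',r.x)
Rn,oo=nipT(*r.x); tip=oo+Rn[:,2]*.034; print('tip',tip,ray('top',raw('n_t',(165,413)),tip[2]),ray('scene',raw('n_s',(217,115)),tip[2]))
for c in('n_s','n_t'): over(c,blocklines(*r.x),f"pics/o_{c}.png")
for c in('c_s','c_t'): over(c,[place(l,*ray('top',raw('c_t',(440,398)),.043)[:2],.003,np.pi/4) for l in couplerlines()],f"pics/o_{c}.png")
E
```

```text
[ 0.4370492  -0.27996141  0.043     ] [ 0.43659898 -0.28122556  0.043     ]
sil [ 0.43738586 -0.27988686  0.094     ] [ 0.43812588 -0.28311072  0.096     ]
[ 0.61072273  0.22902576 -0.30606599] [-0.06592442 -0.12398197  0.747169   -0.64933402  0.20026118  0.43952798
 -0.87622965  0.30697033]
[0.5398073 0.1910239 0.04     ]
[0.67702608 0.14563357 0.04      ]
[0.71436682 0.25607859 0.04      ]
[[0.71461869 0.25911945 0.04      ]
 [0.67846151 0.1446963  0.04      ]
 [0.53543257 0.18989276 0.04      ]
 [0.57158974 0.30431592 0.04      ]]
tip [0.57100023 0.24157788 0.10193867] [0.57490784 0.24470869 0.10193867] [0.57352875 0.24428858 0.10193867]
```

```bash
python3 -c "
import cv2,numpy as np
a=[cv2.imread(f'pics/o_{c}.png') for c in('c_s','c_t','n_s','n_t')]
p=lambda i:cv2.copyMakeBorder(i,0,560-i.shape[0],0,640-i.shape[1],cv2.BORDER_CONSTANT)
m=np.hstack([p(a[0]),p(a[1])]);cv2.imwrite('pics/m1.png',cv2.resize(m,(800,350)))
"
```

```text
(no output)
```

View pics/o_n_s.png

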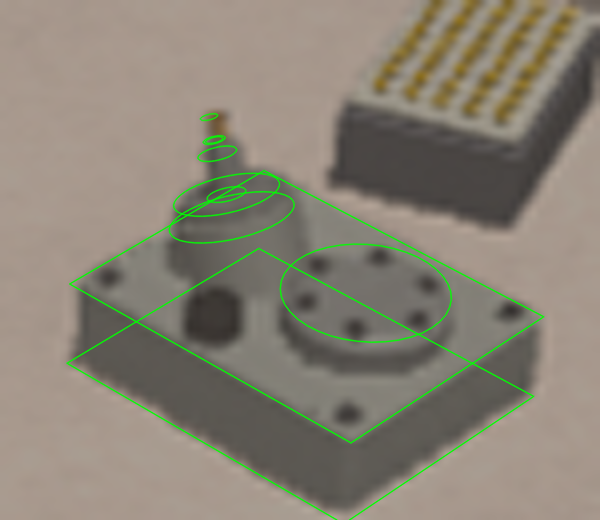

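View pics/o_n_t.png

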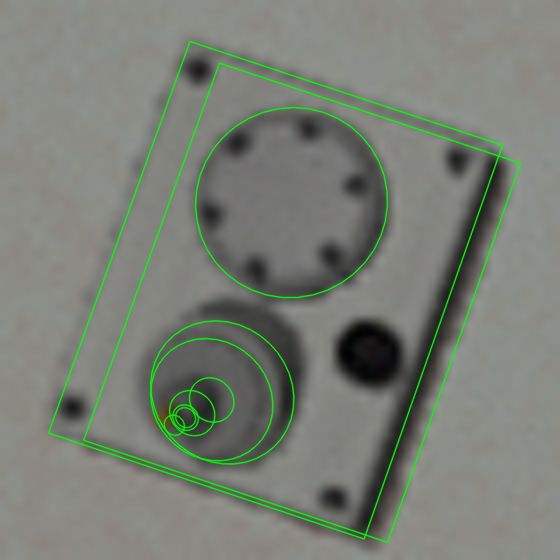

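View pics/o_c_s.png

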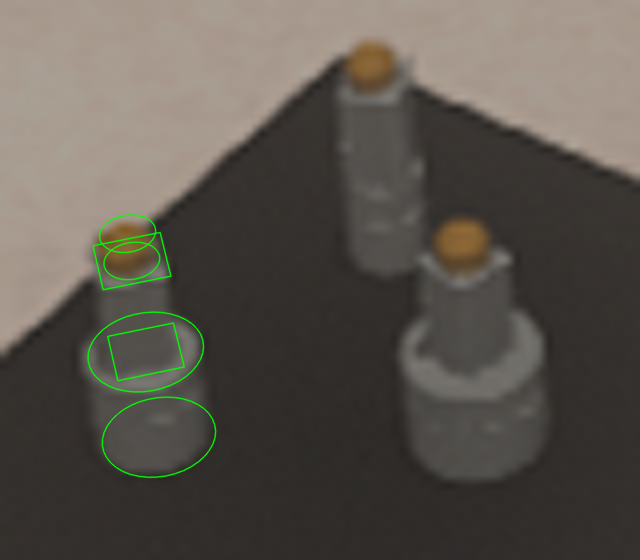

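View pics/o_c_t.png

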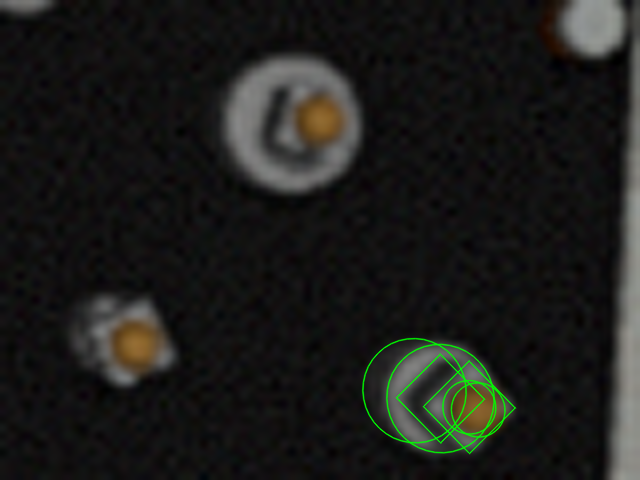

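The block outline matches, but the nipple drawn from it sits about 1 px (3–4 mm) off the real one in both views. I'll measure the nipple directly in larger crops.

```bash
python3 - <<'E'
import cv2,numpy as np
s=cv2.imread("pics/scene0_raw.png"); t=cv2.imread("pics/top0_raw.png")
def crop(im,x0,y0,x1,y1,f,n):
    c=im[y0:y1,x0:x1]; c=cv2.normalize(c.astype(float),None,0,255,cv2.NORM_MINMAX).astype(np.uint8)
    cv2.imwrite(n,cv2.resize(c,None,fx=f,fy=f,interpolation=cv2.INTER_CUBIC))
crop(s,286,134,312,164,20,"pics/n2s.png"); crop(t,142,174,172,202,20,"pics/n2t.png")
E
```

```text
(no output)
```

View pics/n2s.png

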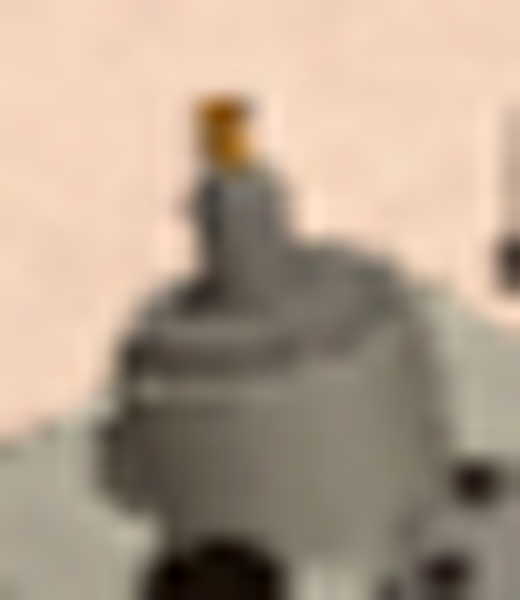

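View pics/n2t.png

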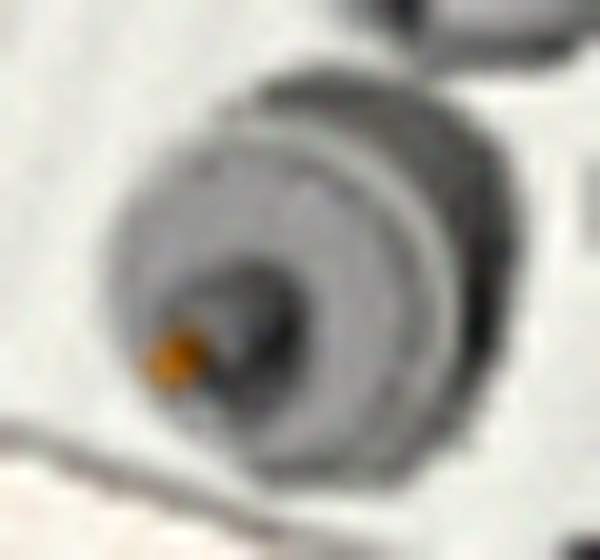

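```bash
cat >> h.py <<'E'
C2={'s':('scene',286,134,26,30,20),'t':('top',142,174,30,28,20)}
def over2(k,lines,out,img=None):
    n,x0,y0,w,h,f=C2[k]; im=cv2.imread(img or f"pics/{n}0_raw.png")[y0:y0+h,x0:x0+w]
    im=cv2.normalize(im.astype(float),None,0,255,cv2.NORM_MINMAX).astype(np.uint8)
    im=cv2.resize(im,None,fx=f,fy=f,interpolation=cv2.INTER_CUBIC)
    for L in lines:
        p=(proj(n,L)-[x0,y0]+.5)*f-.5
        cv2.polylines(im,[np.round(p*8).astype(np.int32)],False,(0,255,0),1,cv2.LINE_AA,3)
    cv2.imwrite(out,im)
def raw2(k,p):
    n,x0,y0,w,h,f=C2[k]; return np.array([x0,y0])+(np.array(p,float)+.5)/f-.5
def niplines(Rn,o): 
    return [circ(r,z)@Rn.T+o for r,z in((.022,0),(.008,0),(.008,.018),(.0045,.024),(.0035,.024),(.0035,.034))]
E
python3 - <<'E'
from h import *
us,ut=raw2('s',(222,102)),raw2('t',(170,358))
r=least_squares(lambda P:np.r_[proj('scene',P)[0]-us,proj('top',P)[0]-ut],[.57,.24,.1])
print('tip',r.x,r.fun)
b=np.load('blk.npy')
Rn,o=nipT(*b)
o=r.x-Rn[:,2]*.034; print('seat',o, 'block origin implied',o-R.from_euler('z',b[2]).as_matrix()@[-.03,0,.07])
for k in 'st': over2(k,niplines(Rn,o),f"pics/o2{k}.png")
a=cv2.imread('pics/o2s.png');c=cv2.imread('pics/o2t.png')
m=np.zeros((600,1120,3),np.uint8);m[:600,:520]=a;m[:560,520:]=c;cv2.imwrite('pics/o2.png',cv2.resize(m,(800,429)))
E
```

```text
tip [0.57379573 0.24453485 0.10320257] [ 0.18909518 -0.03419119  0.07613027  0.14000815]
seat [0.58491244 0.24102202 0.0712639 ] block origin implied [0.61351823 0.23198273 0.0012639 ]
```

View pics/o2.png

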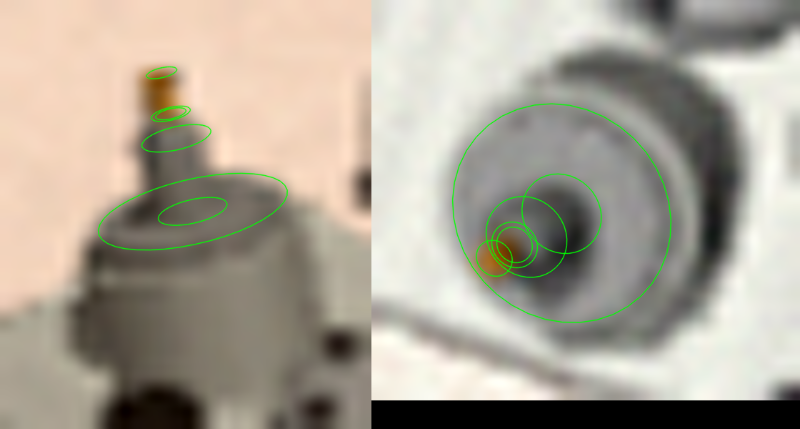

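Nipple fit: tip (0.574,0.2445,0.103), seat (0.585,0.241,0.071). coupler_b is at about (0.4368,−0.2806), neck sides at 45°. I'll swing towards coupler_b.

>>> servo_tool --pt "-36 -3.5 0 0 0 0.058 1" --pt "-36 -3.5 0 0 0 0.058 1" --pt "-36 -3.5 0 0 0 0.06 1" --pt "-36 -3.5 0 0 0 0.06 1" --pt "-36 -3.5 0 0 0 0.06 1" --pt "-36 -3.5 0 0 0 0.06 1" --pt "-36 -3.5 0 0 0 0.062 1" --pt "-36 -3.5 0 0 0 0.062 1" --pt "-36 -3.5 0 0 0 0.062 1" --pt "-36 -3.5 0 0 0 0.062 1" --pt "-36 -3.5 0 0 0 0.062 1" --pt "-36 -3.5 0 0 0 0.062 1" --grip_force 100

```text
t: 1.1
tcp_pos: [0.5315, 0.2572, 0.2233]
tool_rot: [0.54, 0.842, -0.004, -0.003]
force: [0.6, -0.7, -0.2]
finger_gap: 1.001
```

>>> servo_tool --pt "-36 -4 0 0 0 0.068 1" --pt "-36 -4 0 0 0 0.068 1" --pt "-36 -4 0 0 0 0.068 1" --pt "-36 -4 0 0 0 0.07 1" --pt "-36 -4 0 0 0 0.07 1" --pt "-36 -4 0 0 0 0.07 1" --pt "-36 -4 0 0 0 0.07 1" --pt "-36 -4 0 0 0 0.07 1" --pt "-36 -4 0 0 0 0.07 1" --pt "-36 -4 0 0 0 0.07 1" --pt "-36 -4 0 0 0 0.07 1" --pt "-36 -4 0 0 0 0.07 1"

```text
t: 2.1
tcp_pos: [0.4996, -0.1849, 0.2201]
tool_rot: [0.846, 0.533, -0.005, -0.001]
force: [0.2, -1.1, -0.5]
finger_gap: 1.0
```

```bash
cat >> h.py <<'E'
def go(p,Rt):
    from station import manip
    s=manip.sense(); Rm=R.from_quat(s['tool_rot'])
    d=Rm.inv().apply(np.array(p)-s['tcp_pos'])*1000; w=(Rm.inv()*Rt).as_rotvec()
    print('t',round(s['t'],2),'pos',s['tcp_pos'].round(4),'shift mm',d.round(1),'rot',w.round(3),'F',s['force'].round(1),'gap',round(s['finger_gap'],3),'q',s['q'].round(2))
def down(jaw): # tool z down, y at angle jaw (rad)
    y=np.array([np.cos(jaw),np.sin(jaw),0]);z=np.array([0,0,-1.]);return R.from_matrix(np.c_[np.cross(y,z),y,z])
E
python3 - <<'E'
from h import *
go([.4368,-.2806,.15],down(-np.pi/4))
E
```

```text
t 2.1 pos [ 0.4996 -0.1849  0.2201] shift mm [-112.9  -14.8   71. ] rot [-0.006  0.008  0.339] F [ 0.2 -1.1 -0.5] gap 1.0 q [-0.56  0.42  1.67 -0.01  1.06 -0.11]
```

>>> servo_tool --pt "-30 -4 0 0 0 0 1" --pt "-30 -4 0 0 0 0 1" --pt "-30 -4 0 0 0 0 1" --pt "-20 -3 5 0 0 0 1" --pt "0 0 20 0 0 0.1 1" --pt "0 0 20 0 0 0.1 1" --pt "0 0 20 0 0 0.1 1" --pt "0 0 5 0 0 0.04 1" --pt "0 0 0 0 0 0 1"

```text
t: 2.85
tcp_pos: [0.4291, -0.2922, 0.1474]
tool_rot: [0.93, 0.366, -0.006, 0.001]
force: [0.4, 0.3, -0.0]
finger_gap: 1.001
```

```bash
python3 - <<'E'
from h import *
from station import manip
go([.4368,-.2806,.049],down(-np.pi/4))
for n in('scene','top'): cv2.imwrite(f"pics/{n}1_raw.png",manip.snapshot(n)["frame"][:,:,::-1])
a=cv2.imread("pics/scene1_raw.png")[170:270,130:250];b=cv2.imread("pics/top1_raw.png")[190:290,290:400]
f=lambda i:cv2.resize(i,(400,int(400*i.shape[0]/i.shape[1])),interpolation=cv2.INTER_CUBIC)[:330]
cv2.imwrite("pics/g1.png",np.hstack([f(a),f(b)]))
E
```

```text
t 2.85 pos [ 0.4291 -0.2922  0.1474] shift mm [14.7 -3.  98.3] rot [-0.002  0.012 -0.035] F [ 0.4  0.3 -0. ] gap 1.001 q [-0.81  0.51  1.77 -0.02  0.86  0.02]
```

View pics/g1.png

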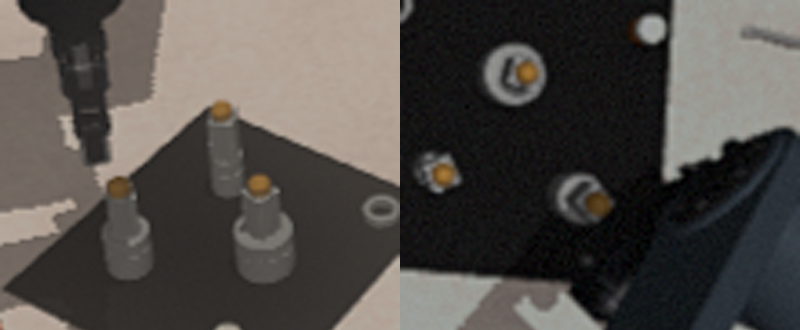

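coupler_b (scene crop 127,240; top crop 580,200) is undisturbed under the gripper. I'll centre over it and then descend.

>>> servo_tool --pt "14.7 -3 0 0 0.012 -0.035 1" --pt "0 0 0 0 0 0 1" --pt "0 0 15 0 0 0 1"

```text
t: 3.2
tcp_pos: [0.4419, -0.2807, 0.1369]
tool_rot: [0.922, 0.387, 0.003, 0.004]
force: [0.9, -0.7, 0.8]
finger_gap: 0.997
```

```bash
python3 - <<'E'
from h import *
go([.4368,-.2806,.049],down(-np.pi/4))
E
```

```text
t 3.2 pos [ 0.4419 -0.2807  0.1369] shift mm [-3.7 -4.5 87.9] rot [ 0.009 -0.002  0.009] F [ 0.9 -0.7  0.8] gap 0.997 q [-0.78  0.53  1.78  0.    0.82 -0.01]
```

>>> servo_tool --pt "-3 -3.5 5 0.005 0 0.005 1" --pt "0 0 15 0 0 0 1" --pt "0 0 15 0 0 0 1" --pt "0 0 0 0 0 0 1"

```text
t: 3.53
tcp_pos: [0.4386, -0.279, 0.1025]
tool_rot: [0.922, 0.387, 0.002, 0.002]
force: [-0.7, 0.2, 0.4]
finger_gap: 0.997
```

```bash
python3 - <<'E'
from h import *
go([.4368,-.2806,.049],down(-np.pi/4))
E
```

```text
t 3.53 pos [ 0.4386 -0.279   0.1025] shift mm [-2.5 -0.5 53.5] rot [ 0.006 -0.002  0.01 ] F [-0.7  0.2  0.4] gap 0.997 q [-0.78  0.58  1.81  0.    0.74 -0.01]
```

>>> servo_tool --pt "-1.5 -0.4 15 0.005 0 0.005 1" --pt "-0.5 0 15 0 0 0 1" --pt "0 0 12 0 0 0 1" --pt "0 0 7 0 0 0 1" --pt "0 0 0 0 0 0 1" --pt "0 0 0 0 0 0 1"

```text
t: 4.03
tcp_pos: [0.4397, -0.2816, 0.0569]
tool_rot: [0.922, 0.387, 0.003, 0.003]
force: [0.7, -0.7, -0.2]
finger_gap: 0.999
```

```bash
python3 - <<'E'
from h import *
go([.4368,-.2806,.049],down(-np.pi/4))
E
```

```text
t 4.03 pos [ 0.4397 -0.2816  0.0569] shift mm [-1.3 -2.8  7.9] rot [ 0.008 -0.002  0.009] F [ 0.7 -0.7 -0.2] gap 0.999 q [-0.79  0.67  1.83  0.    0.63 -0.01]
```

>>> servo_tool --pt "-1.3 -2.5 6 0.008 0 0.009 1" --pt "0 0 0 0 0 0 1" --pt "0 0 0 0 0 0 1"

```text
t: 4.28
tcp_pos: [0.4379, -0.2816, 0.0526]
tool_rot: [0.924, 0.383, 0.002, 0.001]
force: [0.1, 0.4, 0.4]
finger_gap: 1.005
```

```bash
python3 - <<'E'
from h import *
go([.4368,-.2806,.049],down(-np.pi/4))
E
```

```text
t 4.28 pos [ 0.4379 -0.2816  0.0526] shift mm [-0.1 -1.5  3.6] rot [ 0.003 -0.002 -0.   ] F [0.1 0.4 0.4] gap 1.005 q [-0.79  0.68  1.83  0.    0.63 -0.  ]
```

>>> servo_tool --pt "0 -1.2 3 0 0 0 1" --pt "0 0 0 0 0 0 0" --pt "0 0 0 0 0 0 -1" --pt "0 0 0 0 0 0 -1" --pt "0 0 0 0 0 0 -1" --pt "0 0 0 0 0 0 -1" --pt "0 0 0 0 0 0 -1" --pt "0 0 0 0 0 0 -1" --grip_force 100

```text
t: 4.95
tcp_pos: [0.4373, -0.281, 0.0505]
tool_rot: [0.924, 0.383, 0.002, 0.002]
force: [0.3, 0.3, -0.5]
finger_gap: 0.244
```

```bash
python3 - <<'E'
from h import *
from station import manip
go([.4368,-.2806,.049],down(-np.pi/4))
for n in('scene','top'): cv2.imwrite(f"pics/{n}2_raw.png",manip.snapshot(n)["frame"][:,:,::-1])
a=cv2.imread("pics/scene2_raw.png")[170:270,130:250];b=cv2.imread("pics/top2_raw.png")[190:290,290:400]
f=lambda i:cv2.resize(i,(400,int(400*i.shape[0]/i.shape[1])),interpolation=cv2.INTER_CUBIC)[:330]
cv2.imwrite("pics/g2.png",np.hstack([f(a),f(b)]))
E
```

```text
t 4.95 pos [ 0.4373 -0.281   0.0505] shift mm [-0.1 -0.7  1.5] rot [ 0.005 -0.002  0.   ] F [ 0.3  0.3 -0.5] gap 0.244 q [-0.79  0.68  1.84  0.    0.62 -0.  ]
```

View pics/g2.png

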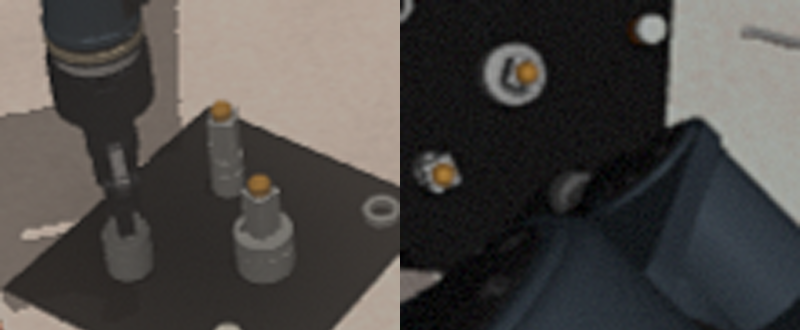

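Gripped (gap 0.244 ≈ 21 mm, square on the neck). I'll lift it now.

>>> servo_tool --pt "0 0 -10 0 0 0 -1" --pt "0 0 -25 0 0 0 -1" --pt "0 0 -35 0 0 0 -1" --pt "0 0 -35 0 0 0 -1" --pt "0 0 -35 0 0 0 -1" --pt "0 0 -35 0 0 0 -1" --pt "0 0 -20 0 0 0 -1" --pt "0 0 0 0 0 0 -1"

```text
t: 5.72
tcp_pos: [0.434, -0.2784, 0.2544]
tool_rot: [0.924, 0.383, -0.0, -0.003]
force: [-0.3, -0.1, -1.4]
finger_gap: 0.243
```

```bash
cat >> h.py <<'E'
SEAT=np.array([.58491244,.24102202,.0712639]); NYAW=-.306
def nipR(yaw=NYAW): return (R.from_euler('z',yaw)*R.from_euler('y',-.35)).as_matrix()
def tgt(h,jaw=np.deg2rad(10),seat=SEAT,yaw=NYAW,L=.0475):
    nz=nipR(yaw)[:,2]; y=np.array([np.cos(jaw),np.sin(jaw),0]); y-=nz*(y@nz); y/=np.linalg.norm(y); z=-nz
    return seat+nz*(h+L), R.from_matrix(np.c_[np.cross(y,z),y,z])
E
python3 - <<'E'
from h import *
from station import manip
p,r=tgt(.06);print(p); go(p,r)
for n in('scene','top'): cv2.imwrite(f"pics/{n}3_raw.png",manip.snapshot(n)["frame"][:,:,::-1])
a=cv2.imread("pics/scene3_raw.png")[100:270,130:320];b=cv2.imread("pics/top3_raw.png")[170:290,270:400]
f=lambda i:cv2.resize(i,(400,int(400*i.shape[0]/i.shape[1])),interpolation=cv2.INTER_CUBIC)[:357]
cv2.imwrite("pics/g3.png",np.hstack([f(a),f(b)]))
E
```

```text
[0.54976328 0.25212644 0.17224647]
t 5.72 pos [ 0.434  -0.2784  0.2544] shift mm [ 456.7 -293.    84.8] rot [-0.368 -0.01  -0.976] F [-0.3 -0.1 -1.4] gap 0.243 q [-0.79  0.35  1.67  0.    1.12 -0.  ]
```

View pics/g3.png

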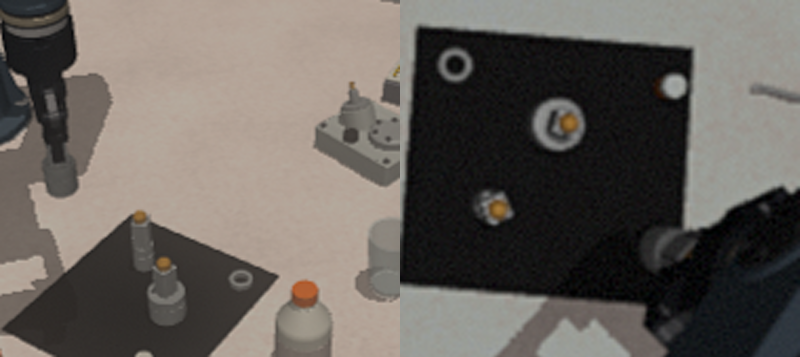

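The coupler hangs straight and the others are untouched. Swinging to the nipple.

>>> servo_tool --pt "25 -2 0 0 0 -0.05 -1" --pt "35 -2 0 0 0 -0.06 -1" --pt "35 -2 0 0 0 -0.06 -1" --pt "35 -2 0 0 0 -0.06 -1" --pt "35 -2 0 0 0 -0.06 -1" --pt "35 -2 0 0 0 -0.06 -1" --pt "35 -2 0 0 0 -0.06 -1" --pt "35 -2 0 0 0 -0.06 -1" --pt "35 -2 0 0 0 -0.06 -1" --pt "35 -2 0 0 0 -0.06 -1" --pt "35 -2 0 0 0 -0.06 -1" --pt "30 -2 0 0 0 -0.06 -1"

```text
t: 6.82
tcp_pos: [0.5743, 0.1039, 0.2219]
tool_rot: [0.727, 0.686, -0.014, -0.031]
force: [0.4, -0.2, -2.0]
finger_gap: 0.241
```

```bash
python3 - <<'E'
from h import *
p,r=tgt(.08);print(p); go(p,r)
E
```

```text
[0.54322391 0.25419237 0.19103392]
t 6.82 pos [0.5743 0.1039 0.2219] shift mm [147.5 -37.5  36.7] rot [-0.387 -0.16  -0.256] F [ 0.4 -0.2 -2. ] gap 0.241 q [-0.03  0.51  1.51  0.03  1.19  0.02]
```

>>> servo_tool --pt "25 -8 -5 -0.095 -0.04 -0.06 -1" --pt "25 -8 -5 -0.095 -0.04 -0.06 -1" --pt "25 -8 -5 -0.095 -0.04 -0.06 -1" --pt "25 -5 0 -0.09 -0.04 -0.06 -1" --pt "10 0 0 0 0 0 -1" --pt "0 0 0 0 0 0 -1"

```text
t: 7.32
tcp_pos: [0.5282, 0.2215, 0.2093]
tool_rot: [0.621, 0.767, 0.053, 0.153]
force: [0.6, 0.2, -2.4]
finger_gap: 0.243
```

```bash
python3 - <<'E'
from h import *
p,r=tgt(.08);print(p); go(p,r)
E
```

```text
[0.54322391 0.25419237 0.19103392]
t 7.32 pos [0.5282 0.2215 0.2093] shift mm [32.  16.3 18.2] rot [-0.027 -0.     0.011] F [ 0.6  0.2 -2.4] gap 0.243 q [ 0.3   0.42  1.77 -0.3   0.71  0.3 ]
```

>>> servo_tool --pt "18 10 0 -0.02 0 0.01 -1" --pt "12 6 8 0 0 0 -1" --pt "0 0 0 0 0 0 -1" --pt "0 0 0 0 0 0 -1"

```text
t: 7.65
tcp_pos: [0.5341, 0.2513, 0.1915]
tool_rot: [0.623, 0.765, 0.053, 0.154]
force: [0.6, 0.2, -1.9]
finger_gap: 0.238
```

```bash
python3 - <<'E'
from h import *
p,r=tgt(.08);print(p); go(p,r)
E
```

```text
[0.54322391 0.25419237 0.19103392]
t 7.65 pos [0.5341 0.2513 0.1915] shift mm [1.3 9.  2.9] rot [-0.028  0.002  0.005] F [ 0.6  0.2 -1.9] gap 0.238 q [ 0.36  0.48  1.73 -0.33  0.71  0.38]
```

>>> servo_tool --pt "1 9 3 -0.03 0 0.005 -1" --pt "0 0 0 0 0 0 -1" --pt "0 0 0 0 0 0 -1"

```text
t: 7.9
tcp_pos: [0.5423, 0.2497, 0.1876]
tool_rot: [0.625, 0.762, 0.06, 0.161]
force: [0.4, -0.7, -2.6]
finger_gap: 0.244
```

```bash
cat > look.py <<'E'
from h import *
from station import manip
import sys
k=sys.argv[1]; h=float(sys.argv[2])
p,r=tgt(h);go(p,r)
s=manip.sense();Rm=R.from_quat(s['tool_rot']).as_matrix()
# coupler from tool pose
Rc=Rm@np.diag([1,-1,-1]); oc=s['tcp_pos']+Rm[:,2]*.0475
cl=[l@Rc.T+oc for l in couplerlines()[:2]]
nl=niplines(nipR(),SEAT)
print('rim in nipple frame mm',((oc-SEAT)@nipR()*1000).round(2))
for n,(x0,y0,w,hh) in {'scene':(275,105,45,60),'top':(135,160,50,50)}.items():
    im=manip.snapshot(n)["frame"][:,:,::-1]; cv2.imwrite(f"pics/{n}_{k}_raw.png",im)
    f=12; im=im[y0:y0+hh,x0:x0+w]; im=cv2.normalize(im.astype(float),None,0,255,cv2.NORM_MINMAX).astype(np.uint8)
    im=cv2.resize(im,None,fx=f,fy=f,interpolation=cv2.INTER_CUBIC); cv2.imwrite(f"pics/{n}_{k}_plain.png",im)
    for L,c in [(l,(0,255,0)) for l in nl]+[(l,(0,0,255)) for l in cl]:
        q=(proj(n,L)-[x0,y0]+.5)*f-.5
        cv2.polylines(im,[np.round(q*8).astype(np.int32)],False,c,1,cv2.LINE_AA,3)
    cv2.imwrite(f"pics/{n}_{k}_ov.png",im)
E
python3 look.py 4 .08
```

```text
t 7.9 pos [0.5423 0.2497 0.1876] shift mm [ 3.6  2.8 -3.4] rot [-0.007  0.005 -0.002] F [ 0.4 -0.7 -2.6] gap 0.244 q [ 0.35  0.48  1.74 -0.35  0.68  0.4 ]
rim in nipple frame mm [-0.95 -4.91 76.66]
```

View pics/scene_4_ov.png

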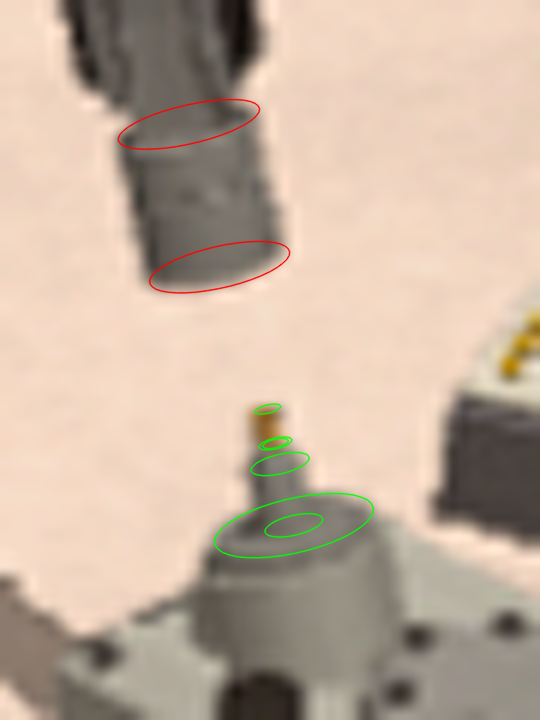

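View pics/top_4_ov.png

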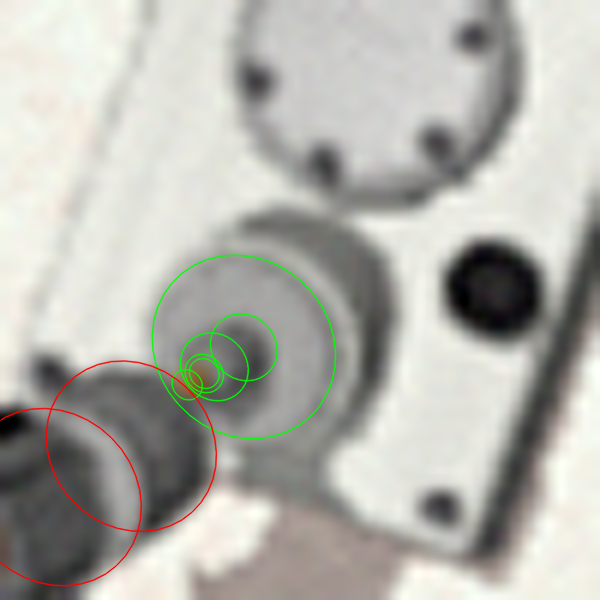

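Model outlines match the coupler rim (scene crop 220,267) and the pin tip (265,408; top crop 190,382) to within about 1 mm. I'll zero the lateral offset and approach.

>>> servo_tool --pt "3.5 2.8 0 -0.01 0.005 0 -1" --pt "0 0 0 0 0 0 -1" --pt "0 0 0 0 0 0 -1"

```text
t: 8.25
tcp_pos: [0.5448, 0.253, 0.1888]
tool_rot: [0.624, 0.761, 0.066, 0.163]
force: [-0.1, -0.4, -1.9]
finger_gap: 0.242
```

```bash
cat > st.py <<'E'
from h import *
from station import manip
import sys
p,r=tgt(float(sys.argv[1]));go(p,r)
s=manip.sense();Rm=R.from_quat(s['tool_rot']).as_matrix();N=nipR()
oc=s['tcp_pos']+Rm[:,2]*.0475
print('rim in nip mm',((oc-SEAT)@N*1000).round(2),'F nip',(s['force']@N).round(1),'tool shift to centre rim',(Rm.T@(N@np.diag([1,1,0])@N.T@(SEAT-oc))*1000).round(2))
E
python3 st.py .06
```

```text
t 8.25 pos [0.5448 0.253  0.1888] shift mm [ 1.  -0.6 17.3] rot [ 0.004 -0.    -0.004] F [-0.1 -0.4 -1.9] gap 0.242 q [ 0.35  0.48  1.73 -0.35  0.67  0.4 ]
rim in nip mm [ 1.13 -0.56 77.32] F nip [-0.6 -0.4 -1.8] tool shift to centre rim [ 1.03 -0.72 -0.  ]
```

>>> servo_tool --pt "0.8 -0.6 10 0.004 0 0 -1" --pt "0 0 12 0 0 0 -1" --pt "0 0 10 0 0 0 -1" --pt "0 0 0 0 0 0 -1" --pt "0 0 0 0 0 0 -1"

```text
t: 8.67
tcp_pos: [0.5557, 0.2502, 0.1554]
tool_rot: [0.625, 0.761, 0.065, 0.161]
force: [0.3, 0.4, -1.0]
finger_gap: 0.247
```

```bash
python3 st.py .04
```

```text
t 8.67 pos [0.5557 0.2502 0.1554] shift mm [ 0. -0.  2.] rot [-0.    -0.    -0.004] F [ 0.3  0.4 -1. ] gap 0.247 q [ 0.34  0.55  1.74 -0.37  0.61  0.42]
rim in nip mm [ 3.000e-02 -1.000e-02  4.203e+01] F nip [-0.2  0.5 -1. ] tool shift to centre rim [ 0.02 -0.02  0.  ]
```

Nominally centred 8 mm above the pin. I'll check with the cameras.

```bash
python3 look.py 5 .04
```

```text
t 8.67 pos [0.5557 0.2502 0.1554] shift mm [ 0. -0.  2.] rot [-0.    -0.    -0.004] F [ 0.3  0.4 -1. ] gap 0.247 q [ 0.34  0.55  1.74 -0.37  0.61  0.42]
rim in nipple frame mm [ 3.000e-02 -1.000e-02  4.203e+01]
```

View pics/scene_5_ov.png

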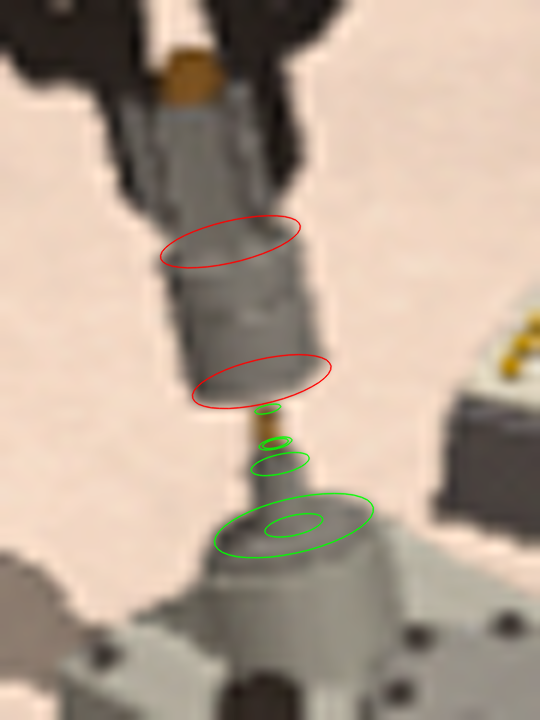

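View pics/top_5_ov.png

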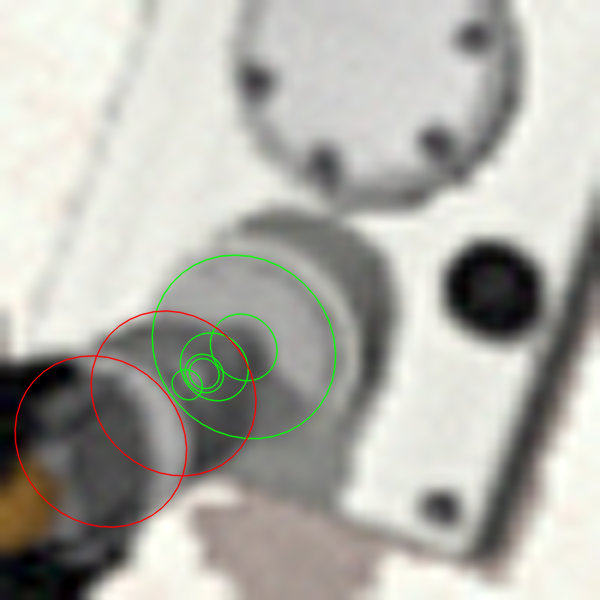

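Scene rim centre (258,380) lines up with the pin at (263,420), and the top rim matches its outline. I'll insert gradually.

>>> servo_tool --pt "0 0 7 0 0 0 -1" --pt "0 0 7 0 0 0 -1" --pt "0 0 3 0 0 0 -1" --pt "0 0 0 0 0 0 -1" --pt "0 0 0 0 0 0 -1"

```text
t: 9.18
tcp_pos: [0.5621, 0.2487, 0.1388]
tool_rot: [0.624, 0.761, 0.066, 0.162]
force: [0.5, 0.8, -1.3]
finger_gap: 0.241
```

```bash
python3 st.py .02
```

```text
t 9.18 pos [0.5621 0.2487 0.1388] shift mm [-0.2 -0.7  4.2] rot [ 0.002 -0.001 -0.004] F [ 0.5  0.8 -1.3] gap 0.241 q [ 0.33  0.58  1.74 -0.39  0.57  0.44]
rim in nip mm [ 0.58  0.53 24.21] F nip [-0.3  0.9 -1.3] tool shift to centre rim [-0.19 -0.77 -0.  ]
```

>>> servo_tool --pt "-0.2 -0.7 3 0 0 0 -1" --pt "0 0 4 0 0 0 -1" --pt "0 0 3 0 0 0 -1" --pt "0 0 0 0 0 0 -1" --pt "0 0 0 0 0 0 -1"

```text
t: 9.6
tcp_pos: [0.5645, 0.2477, 0.1285]
tool_rot: [0.624, 0.761, 0.066, 0.162]
force: [-0.1, -0.6, -1.6]
finger_gap: 0.241
```

```bash
python3 st.py .01
```

```text
t 9.6 pos [0.5645 0.2477 0.1285] shift mm [-0.5  0.4  3.6] rot [ 0.002 -0.001 -0.004] F [-0.1 -0.6 -1.6] gap 0.241 q [ 0.33  0.59  1.74 -0.4   0.55  0.45]
rim in nip mm [-0.5   0.33 13.64] F nip [-0.5 -0.6 -1.5] tool shift to centre rim [-0.52  0.28 -0.  ]
```

Rim is past the taper with no side force. Continuing onto the pin.

>>> servo_tool --pt "-0.4 0.3 2 0 0 0 -1" --pt "0 0 3 0 0 0 -1" --pt "0 0 2 0 0 0 -1" --pt "0 0 0 0 0 0 -1"

```text
t: 9.93
tcp_pos: [0.5665, 0.2471, 0.1231]
tool_rot: [0.624, 0.761, 0.066, 0.162]
force: [-5.3, 0.8, 5.7]
finger_gap: 0.246
```

```bash
python3 st.py .005
```

```text
t 9.93 pos [0.5665 0.2471 0.1231] shift mm [-0.4  0.2  2.9] rot [ 0.002 -0.002 -0.004] F [-5.3  0.8  5.7] gap 0.246 q [ 0.33  0.6   1.74 -0.4   0.54  0.45]
rim in nip mm [-0.35  0.39  7.87] F nip [-3.  -0.9  7.2] tool shift to centre rim [-0.51  0.12 -0.  ]
```

Valve pin met at 7.9 mm (predicted 9 mm) with ~9 N axial. Pressing in steps.

>>> servo_tool --pt "0 0 2 0 0 0 -1" --pt "0 0 2.5 0 0 0 -1" --pt "0 0 2.5 0 0 0 -1"

```text
t: 10.18
tcp_pos: [0.5673, 0.2469, 0.1208]
tool_rot: [0.624, 0.761, 0.066, 0.163]
force: [-8.8, 1.1, 12.1]
finger_gap: 0.247
```

```bash
python3 st.py .000
```

```text
t 10.18 pos [0.5673 0.2469 0.1208] shift mm [-0.5  0.2  5.4] rot [ 0.004 -0.001 -0.004] F [-8.8  1.1 12.1] gap 0.247 q [ 0.33  0.61  1.74 -0.41  0.53  0.46]
rim in nip mm [-0.3   0.4   5.45] F nip [-4.  -1.6 14.4] tool shift to centre rim [-0.5   0.07 -0.  ]
```

>>> servo_tool --pt "0 0 3 0 0 0 -1" --pt "0 0 3 0 0 0 -1" --pt "0 0 3 0 0 0 -1"

```text
t: 10.43
tcp_pos: [0.5686, 0.2465, 0.1169]
tool_rot: [0.624, 0.761, 0.067, 0.164]
force: [-3.8, -0.2, 3.8]
finger_gap: 0.244
```

```bash
python3 st.py .000
```

```text
t 10.43 pos [0.5686 0.2465 0.1169] shift mm [-0.5  0.4  1.2] rot [ 0.006  0.    -0.004] F [-3.8 -0.2  3.8] gap 0.244 q [ 0.33  0.62  1.75 -0.42  0.53  0.47]
rim in nip mm [-0.3   0.37  1.24] F nip [-2.1 -1.4  4.8] tool shift to centre rim [-0.47  0.08  0.  ]
```

The force dropped from 14 to 5 N, so the valve clicked over. Pressing on to the seat.

>>> servo_tool --pt "0 0 2.5 -0.006 0 0 -1" --pt "0 0 3 0 0 0 -1" --pt "0 0 3 0 0 0 -1"

```text
t: 10.68
tcp_pos: [0.569, 0.2464, 0.1151]
tool_rot: [0.624, 0.761, 0.07, 0.167]
force: [-14.3, 2.3, 22.7]
finger_gap: 0.246
```

```bash
python3 st.py .000
```

```text
t 10.68 pos [0.569  0.2464 0.1151] shift mm [-0.6  0.5 -0.5] rot [ 0.014  0.002 -0.004] F [-14.3   2.3  22.7] gap 0.246 q [ 0.33  0.62  1.75 -0.44  0.51  0.49]
rim in nip mm [-0.1   0.57 -0.53] F nip [-5.6 -2.1 26.2] tool shift to centre rim [-0.54 -0.19 -0.  ]
```

>>> servo_tool --pt "0 0 2.5 0.014 0 0 -1" --pt "0 0 2.5 0.004 0 0 -1"

```text
t: 10.85
tcp_pos: [0.5694, 0.2465, 0.1153]
tool_rot: [0.624, 0.761, 0.064, 0.162]
force: [-10.5, 1.2, 17.9]
finger_gap: 0.244
```

```bash
python3 st.py 0; python3 look.py 6 0; python3 st.py 0
```

```text
t 10.85 pos [0.5694 0.2465 0.1153] shift mm [-0.6  0.  -0.5] rot [-0.001  0.003 -0.003] F [-10.5   1.2  17.9] gap 0.244 q [ 0.33  0.62  1.74 -0.42  0.53  0.46]
rim in nip mm [-0.31  0.4  -0.53] F nip [-3.6 -2.  20.4] tool shift to centre rim [-0.5   0.08  0.  ]
t 10.85 pos [0.5694 0.2465 0.1153] shift mm [-0.6  0.  -0.5] rot [-0.001  0.003 -0.003] F [-10.5   1.2  17.9] gap 0.244 q [ 0.33  0.62  1.74 -0.42  0.53  0.46]
rim in nipple frame mm [-0.31  0.4  -0.53]
t 10.95 pos [0.5694 0.2465 0.1152] shift mm [-0.7  0.1 -0.5] rot [-0.     0.003 -0.003] F [-11.6   1.3  16.6] gap 0.243 q [ 0.33  0.62  1.74 -0.42  0.53  0.46]
rim in nip mm [-0.35  0.41 -0.54] F nip [-5.1 -2.2 19.5] tool shift to centre rim [-0.53  0.11  0.  ]
```

View pics/scene_6_plain.png

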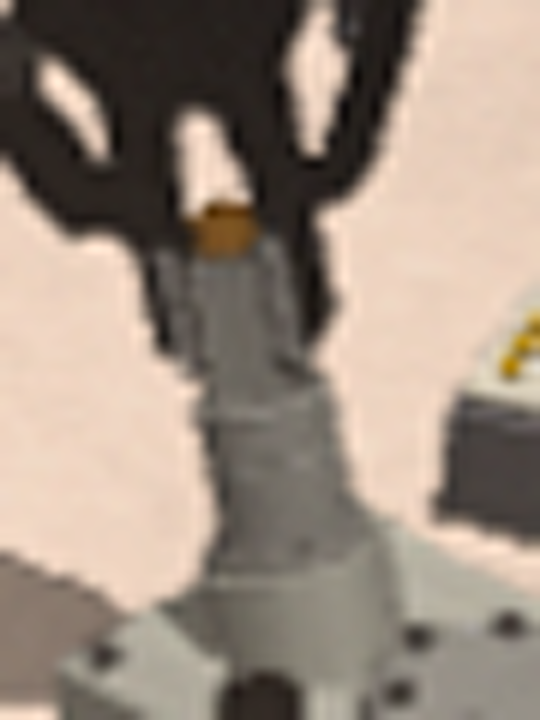

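View pics/top_6_ov.png

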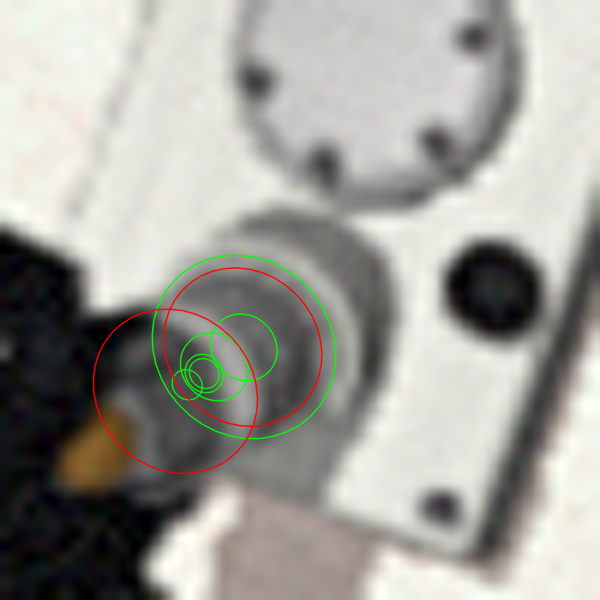

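Coupler sits on the collar with no visible gap (scene crop 285,575) and position no longer advances under push. I'll add a little more hold push, then hand in.

>>> servo_tool --pt "0 0 3.5 0 0 0 -1" --pt "0 0 3.5 0 0 0 -1" --pt "0 0 3.5 0 0 0 -1"

```text
t: 11.2
tcp_pos: [0.5692, 0.2465, 0.1152]
tool_rot: [0.624, 0.761, 0.065, 0.165]
force: [-14.4, 0.8, 24.0]
finger_gap: 0.246
```

```bash
python3 st.py 0; python3 -c "
from station import manip
import cv2
for n in('scene','top'): cv2.imwrite(f'pics/{n}7.png',manip.snapshot(n)['frame'][:,:,::-1])
for i in range(4): manip.snapshot('top')
"; python3 st.py 0
```

```text
t 11.2 pos [0.5692 0.2465 0.1152] shift mm [-0.7  0.3 -0.6] rot [ 0.004  0.005 -0.003] F [-14.4   0.8  24. ] gap 0.246 q [ 0.33  0.62  1.74 -0.43  0.53  0.48]
rim in nip mm [-0.27  0.37 -0.58] F nip [-4.9 -3.6 27.4] tool shift to centre rim [-0.46  0.06  0.  ]
t 11.5 pos [0.5692 0.2465 0.1151] shift mm [-0.7  0.3 -0.6] rot [ 0.004  0.005 -0.003] F [-14.1   1.8  23.8] gap 0.241 q [ 0.33  0.62  1.74 -0.43  0.53  0.48]
rim in nip mm [-0.28  0.38 -0.59] F nip [-4.9 -2.5 27.2] tool shift to centre rim [-0.46  0.06  0.  ]
```

View pics/scene7.png

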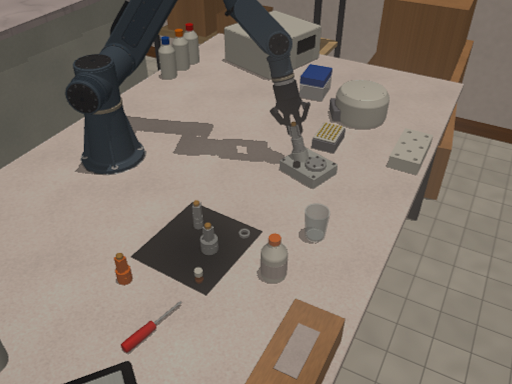

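The hold is steady at 27 N axial over 0.3 s. In the picture the coupler is on the nipple at (300,150), and everything else is where it was.

```bash
python3 -c "
from station import manip
print(manip.sign_off())"
```

```text
the job is handed in; nothing more can be done
None
```

I gripped coupler_b, the middle-sized one, square on its neck and pressed it in line onto the tilted nipple. I handed the job in at 11.5 s with the arm still pressing and gripping.

- **Valve snap:** the axial force rose to about 14 N, then dropped to about 5 N as the pin clicked over. The coupler then stopped moving against the rigid seat.
- **Last readings:** the push was steady at about 27 N axial over 0.3 s. The coupler's axis was within about 0.007 rad of the nipple's, and its rim within about 0.5 mm of centre. I did not read the valve travel directly; I inferred the snap from the force drop and the stop.
- **Pictures:** there is no visible gap at the collar, and nothing else on the bench appears to have moved.
- **Disagreements:** the nipple position worked out from the block's outline was 3–4 mm off, so I used its position found directly in both cameras. The final rim height read −0.6 mm, within camera calibration error. About 5 N of side force remains along the tilt direction.

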